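# Close and pin the bird-house drilling jig, and hold it shut

## Task

A bird-house front lies ready in the hinged drilling jig, but somebody left a tape measure standing on it: lift the tape measure off and stand it upright on the bench, clear of the jig. Swing the jig's leaf down onto the wood, take the register pin (the steel pin with a broad collar under its slim wooden handle) out of the tool block and push it down through the hole near the leaf's free edge into the base. Sprung feet hold the leaf a little ajar, so push the pin home until the leaf is pressed fully shut and finish while still holding it down like that, ready for drilling; leave everything else on the bench where it is.

Things in the scene. Friction and masses are not known exactly. Their poses are not given: they have to be found in the camera images.
- jig: Hinged drilling jig of birch plywood, fixed to the bench. Its base is 200 (x) x 150 (y) x 36 mm high; origin at the centre of its underside. A nest in its top holds the wooden panel; the leaf is hinged along its +y long side, the pin hole is near its -y long side. It stands with its hinge to the robot's right, its yaw about pi.
- leaf_hinge (a point): Middle of the leaf's hinge axis, along the jig's x, 37 mm above the bench, 78.5 mm from the jig's centre in jig +y. The stiff hinge keeps the leaf where it stands near upright; once swung over towards the jig (below about 1.1 rad) the leaf sinks shut slowly by its own weight.
- leaf (a joint): Leaf angle (rad): 0 fully shut (level, firm stop), 1.57 upright, 1.95 leaning back on its stops. Two sprung rubber feet under the leaf rest on the panel and hold it ajar at about 0.05 to 0.06; some 7 N down at the pin hole presses it fully shut; let go, it rises again (to 0.03 or more).
- leaf_edge (a point): Middle of the leaf's free edge, half-way through its thickness. The leaf is a plywood plate 170 (along the hinge) x 157 (hinge to free edge) x 12 mm, 0.24 kg, its underside on the hinge axis, with drill-bush holes in its middle. Moves with the leaf.
- leaf_hole (a point): Centre of the upper mouth of the pin hole in the leaf: diameter 13 mm, through the 12 mm leaf, 133.5 mm from the hinge axis. Moves with the leaf; z is the leaf's upward normal when shut.
- base_hole (a point): Centre of the mouth of the pin hole in the top of the jig's base (36 mm above the bench): diameter 12 mm, chamfered, 30 mm deep, upright; straight below the leaf's hole when the leaf is shut.
- panel_center (a point): Centre of the bird-house front, a gabled pine panel 113 x 86 x 12 mm lying in the jig's nest, its top 34 mm above the bench. It stays there.
- tape_center (a point): Centre of the tape measure, a black rounded case 38 (its x) x 66 (its y) x 61 mm high, 0.28 kg, standing upright on the panel; the centre is 31 mm above its underside. The two 66 mm wide flat faces are good to grip.
- block: Wooden tool block, fixed: 190 (x) x 64 (y) x 50 mm high, with three holes in a row along its x, 60 mm apart; origin at the centre of its underside. The pin, an awl and a screwdriver stand in the holes, in any order.
- pin_center (a point): Middle of the register pin's handle: wood, diameter 20, 45 mm tall, upright. Below it are a steel collar, diameter 28, 5 mm thick, whose underside is 27.5 mm below this point and rests on the block, and the steel shank, diameter 10, 38 mm long with a tapered tip. Pin mass about 0.08 kg.
- pin_tip (a point): Lower tip of the register pin's shank, 65.5 mm below the middle of the handle; its z is the pin's axis, pointing to the handle.
- bench_spot (a point): Middle of a patch of bare bench, free for 75 mm all round, where something can be set down. At bench height.
- awl: Bystander: awl, 126 mm, pear-shaped wooden handle with no collar, standing in the tool block.
- driver: Bystander: stubby screwdriver, 86 mm, thick black handle with no collar, standing in the tool block.
- brush: Bystander: paint brush, 210 mm, lying.
- hammer: Bystander: hammer, 300 mm, lying.
- offcut: Bystander: pine offcut 100 x 45 x 19 mm, lying.
- glue: Bystander: white glue bottle, diameter 64, 185 mm tall.
- tin: Bystander: bare steel tin, diameter 76, 85 mm tall.

How it is judged:
By the outcome, as a careful person would: the job done as asked, in the order asked, and still so for the second after the job is handed in, while the arm keeps its last pose, push and grip.
It also fails if it takes over 69 s, if anything falls off the work surface, if the arm or the gripper's body presses on something with over 40 N, if the wrist force passes 120 N, or if a joint passes its speed limit or range.

## Robot

A 6-joint arm with a two-finger parallel gripper is mounted at the origin on the work surface. World frame = base frame: x ahead of the robot, y to its left, z up, the work surface at z = 0. Lengths are in m, angles in rad, forces in N, time in s.
With the tool pointing down it reaches from about 0.375 to 0.75 m from the base axis. Payload 9 kg.
Tool frame: the origin (TCP) lies on the centre line of the jaws, within the pads' length; the fingertips stand bot.tip_reach ahead of it and the grasp point (between the pads) is the TCP (bot.tip_reach is the distance from the TCP to the fingertips, in m); z points along the fingers, y is the line along which they close (so a half turn about z gives the same grasp; the last joint's range is limited). The gripper opens to 85 mm and grips with 20 to 120 N. Pads are 22 mm wide; open, the fingers measure 114 mm over their backs; the gripper's body (76 mm by 85 mm) begins 54 mm behind the grasp point. The pads swing forward as they close: fully open they stand 13 mm farther back than shut.
Start: joints at [1.013, 0.104, 0.097, 1.564, 0, 1.353], TCP at [0.2, 0.566, 0.25] pointing down, gripper open.
Joint ranges: [-2.99, 2.99], [-0.84, 1.86], [-1.1, 1.16], [-1.84, 2.11], [-1.51, 1.56], [-3.14, 3.14]. Speed limits (rad/s): [2.22, 2.22, 2.57, 3.14, 3.14, 3.14].

## Interface

Orientations are given as a unit quaternion [w, x, y, z].
In Python, from bench import bot, optics, workorder gives the robot as it stands.
- The arm moves only by the shell command python3 -m handwheel 'ROWS' [FORCE]. ROWS is JSON, a list of rows, each an object with "slide": the shift along the tool's x, y, z in mm, a list of three; "spin": the turn about the tool's z in rad; "grip": the opening, from 0 (shut) to 1 (fully open). In form: [{"slide": [tx, ty, tz], "spin": spin, "grip": grip}, ...]. A call has 1 to 12 rows; each row is the pose to reach, as a shift and turn from the pose commanded when the call began, along the tool's axes at that moment; what a row does not reach only later rows make up. A row lasts 1/8 s, in which the tool goes at most 62.5 mm and 10.7 degrees, less where a joint would pass 70% of its speed; a pose out of reach is approached as far as the arm can. A call with a gripper value outside its range is refused whole. The fingers move at their own pace and stop on an object; FORCE is the grip in N (left out, the last holds). Time passes only in rows, so rows that repeat a pose let the fingers close. It gives the time, the measured TCP pose, the force, the opening and the grip force at its end, in the units of the state.
- bot.observe(): the state, without advancing time (a new reading comes with each control period).
- optics.capture(name): name is "scene" or "side" or "wrist"; returns a dict with "frame" (480x640x3 uint8, blue, green, red), "depth" (480x640 float32, m along the optical axis (not along the pixel's ray), 0 where there is no reading), "fx", "fy", "cx", "cy" (pixels), "view" (4x4, takes a point from world to camera coordinates). Camera axes: x right, y down, z forward; pixel columns grow to the right and rows downward; lengths in m; the calibration is good to about 2 mm. A picture is of the moment at which its call begins.
- workorder.job_done(): hands the job in; it is judged then, once.
Trained networks look in a picture, given as the dict that the camera call returned (one of the last four; its "shot" number tells which), for a name from the list of things; names that differ only in an ending like _2 or _b are one class to them, and where a whole thing is asked for, a point or a joint stands for the part that bears it (a point fixed in the world has none). Each returns a list of dicts, best first, with "score" (0 to 1); they miss things now and then, are a little off and sometimes report something else, mostly with a low value. They report only what shows in the picture. A call takes as long as a camera call.
- optics.look_for(picture, query): "point" ([x, y, z] in m, in world coordinates, good to about 4 mm: the middle of the surface that is visible of it).
- optics.silhouettes(picture, query): "region" (480x640 bool, what is visible of it).
- optics.pinpoint(picture, query): "point" ([x, y, z] in m, in world coordinates, good to about 4 mm: a listed point, or the origin of a listed thing).
The state is a dict: "clock": time; "qpos": joint angles; "joint_vel": joint speeds; "tau": joint torques, N m; "eef_pos": TCP position; "tool_rot": TCP orientation; "wrist_force": force on the tool from outside, world axes, zero at the start; "torque": the same for the moment, N m; "grip_width": finger opening in m; "grasp_force": force on a finger pad.
Only numpy, scipy, OpenCV 4.12 (cv2) and the standard library are available. Lean on these libraries where they do the work, as an engineer would, in place of code of your own. Each camera call takes 0.05 s, during which the arm holds its last target. There are 200 camera calls.

## Working session

There is one attempt and no reset: what is moved stays moved. The work goes in short steps, Python scripts to look and compute and a shell command to move; the robot and the scene stay as the last step left them, time stands still between calls to the robot, and variables do not carry over. Pictures are saved under pics/ and viewed, at most 10 in all, crops included, and the job is handed in when it is done.

```bash
mkdir -p pics; ls; cat > h.py <<'E'
import numpy as np, cv2
from bench import bot, optics, workorder
from scipy.spatial.transform import Rotation as R
def rot(q): return R.from_quat([q[1],q[2],q[3],q[0]]).as_matrix()
def tool(target):
    s=bot.observe(); return np.round(rot(s['tool_rot']).T@(np.array(target)-s['eef_pos'])*1000,1)
E
python3 - <<'E'
from h import *
s=bot.observe(); print(s['eef_pos'],s['clock'],bot.tip_reach); print(rot(s['tool_rot']).round(3))
for c in ['scene','side']:
    p=optics.capture(c); cv2.imwrite(f'pics/{c}0.png',p['frame'])
    for q in ['jig','leaf_hinge','leaf_edge','leaf_hole','base_hole','panel_center','tape_center','block','pin_center','pin_tip','bench_spot','awl','driver','brush','hammer','offcut','glue','tin']:
        r=optics.pinpoint(p,q)[:2]; print(c,q,[(np.round(x['point'],3).tolist(),round(x['score'],2)) for x in r])
E
```

```text
pics
[0.19980441 0.56542482 0.24952093] 0.0 0.019
[[-0.943  0.333 -0.001]
 [ 0.333  0.943 -0.001]
 [ 0.    -0.001 -1.   ]]
scene jig [([0.744, 0.261, -0.003], 0.69), ([0.539, -0.07, -0.002], 0.68)]
scene leaf_hinge [([0.512, -0.149, 0.037], 0.91), ([0.539, -0.084, 0.029], 0.35)]
scene leaf_edge [([0.503, -0.178, 0.191], 0.63), ([0.512, -0.15, 0.038], 0.19)]
scene leaf_hole [([0.501, -0.179, 0.166], 0.62), ([0.533, 0.282, 0.078], 0.37)]
scene base_hole [([0.555, -0.019, 0.034], 0.88)]
scene panel_center [([0.537, -0.084, 0.028], 0.73), ([0.554, -0.021, 0.032], 0.18)]
scene tape_center [([0.542, -0.073, 0.067], 0.76)]
scene block [([0.531, 0.28, -0.002], 0.82)]
scene pin_center [([0.534, 0.275, 0.078], 0.75)]
scene pin_tip []
scene bench_spot [([0.47, -0.417, 0.001], 0.79), ([0.506, -0.184, 0.167], 0.26)]
scene awl [([0.594, 0.293, 0.012], 0.51), ([0.532, 0.278, 0.078], 0.27)]
scene driver [([0.503, -0.182, 0.191], 0.61)]
scene brush []
scene hammer [([0.264, 0.299, -0.002], 0.67)]
scene offcut [([0.745, 0.26, 0.0], 0.64), ([0.511, -0.149, 0.041], 0.35)]
scene glue []
scene tin [([0.66
[... 361 characters left out ...]
7], 0.96)]
side tape_center [([0.537, -0.073, 0.068], 0.72)]
side block [([0.537, 0.276, 0.002], 0.95), ([0.533, 0.279, 0.013], 0.33)]
side pin_center [([0.53, 0.281, 0.077], 0.7), ([0.262, 0.299, -0.002], 0.69)]
side pin_tip [([0.531, 0.281, 0.014], 0.82)]
side bench_spot []
side awl [([0.532, -0.084, 0.027], 0.62), ([0.592, 0.29, 0.017], 0.52)]
side driver [([0.476, 0.269, 0.012], 0.95)]
side brush [([0.3, -0.326, -0.0], 0.74)]
side hammer [([0.266, 0.302, 0.002], 0.8), ([0.557, -0.021, 0.036], 0.72)]
side offcut [([0.504, -0.177, 0.188], 0.43)]
side glue [([0.802, -0.031, 0.002], 0.81), ([0.597, 0.292, 0.018], 0.18)]
side tin [([0.672, 0.439, 0.006], 0.57), ([0.512, -0.143, 0.037], 0.24)]
```

View pics/scene0.png

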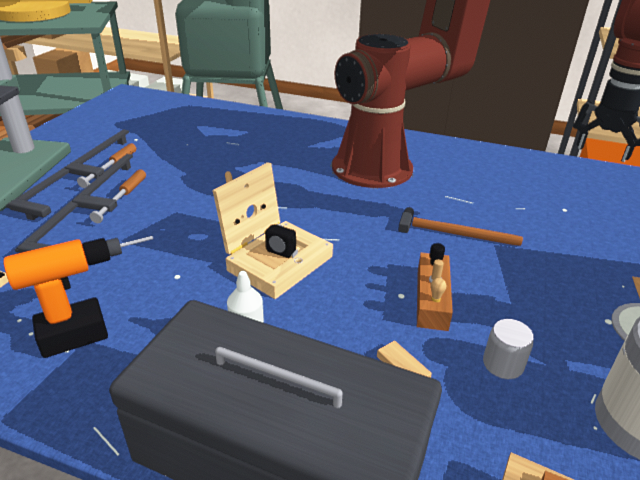

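View pics/side0.png

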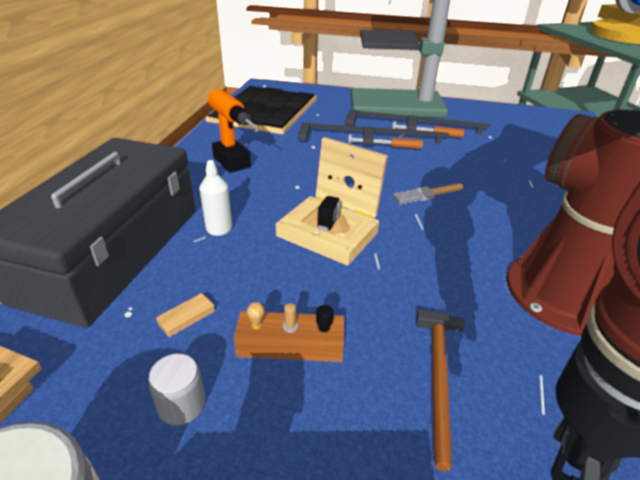

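```bash
python3 - <<'E'
from h import *
# cloud of tape top, leaf plane, pin handle top
def cloud(p,m):
    v,u=np.nonzero(m&(p['depth']>0)); z=p['depth'][v,u]
    c=np.c_[(u-p['cx'])/p['fx']*z,(v-p['cy'])/p['fy']*z,z]
    V=p['view']; return (c-V[:3,3])@V[:3,:3]
for c in ['scene','side']:
    p=optics.capture(c); print(c,'cam',(-p['view'][:3,:3].T@p['view'][:3,3]).round(3))
    for q,lo,hi in [('tape_center',.085,.105),('pin_center',.09,.11),('pin_center',.06,.09),('block',.045,.055),('leaf',.06,.3)]:
        for r in optics.silhouettes(p,q)[:2]:
            P=cloud(p,r['region']); 
            if len(P)==0: continue
            Q=P[(P[:,2]>lo)&(P[:,2]<hi)]
            if len(Q)<5: print(q,r['score'],'few',P.mean(0).round(3));continue
            (a,b),(w,h),an=cv2.minAreaRect((Q[:,:2]*1000).astype(np.float32))
            print(q,round(r['score'],2),len(Q),'rect',[round(x,1) for x in (a,b,w,h,an)],'zmax',np.percentile(Q[:,2],[1,50,99]).round(3),Q.mean(0).round(4))
E
```

```text
scene cam [1.449 0.33  0.779]
tape_center 0.9 379 rect [541.5, -70.0, 67.6, 44.9, 76.9] zmax [0.085 0.095 0.099] [ 0.5457 -0.0696  0.0937]
pin_center 0.59 68 rect [537.3, 278.2, 16.2, 15.8, 25.0] zmax [0.09  0.099 0.103] [0.5387 0.2783 0.0975]
pin_center 0.59 89 rect [541.4, 277.5, 19.1, 11.7, 81.8] zmax [0.062 0.078 0.089] [0.542  0.2778 0.0773]
block 0.86 1217 rect [534.7, 278.9, 197.8, 64.7, 10.6] zmax [0.046 0.051 0.055] [0.5555 0.28   0.0512]
leaf 0.56 3327 rect [516.1, -142.8, 86.6, 177.1, 72.3] zmax [0.061 0.134 0.194] [ 0.5157 -0.1653  0.1316]
side cam [0.376 0.806 0.665]
tape_center 0.64 284 rect [536.1, -69.7, 69.1, 40.4, 77.1] zmax [0.086 0.093 0.096] [ 0.5348 -0.0644  0.0924]
pin_center 0.52 107 rect [531.4, 280.4, 17.2, 19.7, 13.7] zmax [0.091 0.098 0.101] [0.5309 0.2827 0.0973]
pin_center 0.52 126 rect [530.2, 286.2, 17.7, 8.0, 16.7] zmax [0.06  0.076 0.089] [0.5299 0.2869 0.0755]
block 0.8 2311 rect [532.4, 280.3, 189.6, 66.5, 10.0] zmax [0.046 0.049 0.052] [0.5316 0.2872 0.049 ]
leaf 0.63 3316 rect [505.0, -164.8, 36.3, 173.1, 70.6] zmax [0.062 0.133 0.191] [ 0.5022 -0.1604  0.13  ]
```

The scene view shows the tape at about (281,241) on the panel, with the leaf upright behind it. In the side view the pin, with its collar, stands in the middle of the block at (290,318). Next I move above the tape.

```bash
python3 -m handwheel '[{"slide":[-531,-487,0],"spin":1.46,"grip":1},{"slide":[-531,-487,0],"spin":1.46,"grip":1},{"slide":[-531,-487,0],"spin":1.46,"grip":1},{"slide":[-531,-487,0],"spin":1.46,"grip":1},{"slide":[-531,-487,0],"spin":1.46,"grip":1},{"slide":[-531,-487,0],"spin":1.46,"grip":1},{"slide":[-531,-487,0],"spin":1.46,"grip":1},{"slide":[-531,-487,0],"spin":1.46,"grip":1},{"slide":[-531,-487,0],"spin":1.46,"grip":1},{"slide":[-531,-487,0],"spin":1.46,"grip":1},{"slide":[-531,-487,0],"spin":1.46,"grip":1},{"slide":[-531,-487,0],"spin":1.46,"grip":1}]' 40
python3 -m handwheel '[{"slide":[0,0,0],"spin":0,"grip":1},{"slide":[0,0,0],"spin":0,"grip":1}]'
python3 - <<'E'
from h import *
s=bot.observe(); print(rot(s['tool_rot']).round(3), s['qpos'])
p=optics.capture('wrist'); cv2.imwrite('pics/w1.png',p['frame'])
for q in ['tape_center','base_hole','leaf_hinge','leaf_edge','jig']:
    print(q,[(np.round(x['point'],3).tolist(),round(x['score'],2)) for x in optics.pinpoint(p,q)[:2]])
print(tool([.539,-.071,.075]))
E
```

```text
clock: 4.0
eef_pos: [0.5391, -0.0733, 0.25]
tool_rot: [0.0, 0.784, 0.621, -0.0]
wrist_force: [0.7, 0.7, -0.1]
grip_width: 0.0853
grasp_force: 0.0
clock: 4.25
eef_pos: [0.538, -0.0699, 0.2503]
tool_rot: [-0.0, 0.783, 0.622, 0.0]
wrist_force: [0.7, -0.2, 0.4]
grip_width: 0.0854
grasp_force: 0.0
[[ 0.227  0.974 -0.   ]
 [ 0.974 -0.227  0.   ]
 [ 0.    -0.    -1.   ]] [-3.70551141e-01 -7.09543201e-02 -7.95197263e-02  1.56260462e+00
  2.80214285e-04  1.42912946e+00]
tape_center [([0.534, -0.071, 0.066], 0.88)]
base_hole [([0.553, -0.02, 0.039], 0.73)]
leaf_hinge [([0.514, -0.151, 0.038], 0.67)]
leaf_edge []
jig []
[ -1.1   1.  175.6]
```

View pics/w1.png

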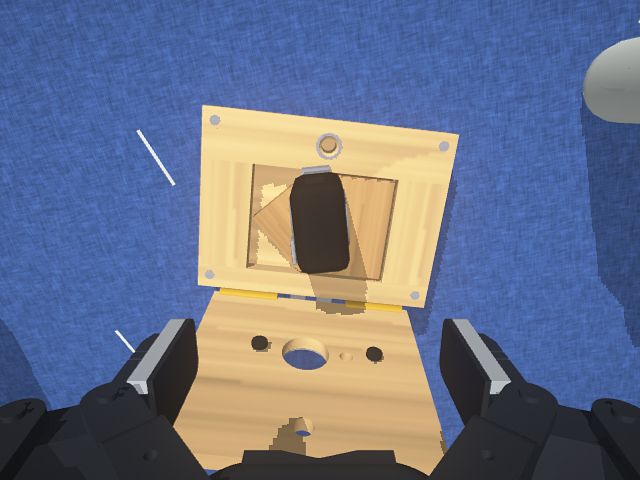

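The tape top is at (321,222), nearly aligned with the image vertical and midway between the fingers. Next I go down and grip.

```bash
python3 -m handwheel '[{"slide":[-1,0,60],"spin":0,"grip":1},{"slide":[-1,0,120],"spin":0,"grip":1},{"slide":[-1,0,160],"spin":0,"grip":1},{"slide":[-1,0,178],"spin":0,"grip":1},{"slide":[-1,0,178],"spin":0,"grip":1},{"slide":[-1,0,178],"spin":0,"grip":0},{"slide":[-1,0,178],"spin":0,"grip":0},{"slide":[-1,0,178],"spin":0,"grip":0},{"slide":[-1,0,178],"spin":0,"grip":0},{"slide":[-1,0,178],"spin":0,"grip":0},{"slide":[-1,0,178],"spin":0,"grip":0}]' 45
python3 - <<'E'
from h import *
# height map check of candidate spots
for c in ['scene','side']:
    p=optics.capture(c); V=p['view']
    v,u=np.mgrid[:480,:640]; z=p['depth']
    W=(np.stack([(u-p['cx'])/p['fx']*z,(v-p['cy'])/p['fy']*z,z],-1)-V[:3,3])@V[:3,:3]
    for s in [(.47,-.417),(.50,.125),(.47,.12)]:
        m=(np.hypot(W[...,0]-s[0],W[...,1]-s[1])<.07)&(z>0)
        print(c,s,m.sum(),np.percentile(W[...,2][m],[1,50,99]).round(3) if m.sum() else '')
E
```

```text
clock: 5.92
eef_pos: [0.5391, -0.0718, 0.0739]
tool_rot: [0.001, 0.783, 0.622, 0.001]
wrist_force: [0.4, 0.4, 6.2]
grip_width: 0.0385
grasp_force: 42.6
scene (0.47, -0.417) 1259 [-0.003  0.001  0.005]
scene (0.5, 0.125) 1854 [-0.002  0.001  0.005]
scene (0.47, 0.12) 1728 [-0.002  0.001  0.005]
side (0.47, -0.417) 160 [-0.005 -0.001  0.002]
side (0.5, 0.125) 2265 [-0.004 -0.001  0.002]
side (0.47, 0.12) 2291 [-0.004 -0.001  0.002]
```

```bash
python3 -m handwheel '[{"slide":[0,0,-30],"spin":0,"grip":0},{"slide":[0,0,-70],"spin":0,"grip":0},{"slide":[0,0,-100],"spin":0,"grip":0},{"slide":[50,-25,-100],"spin":0,"grip":0},{"slide":[100,-50,-100],"spin":0,"grip":0},{"slide":[150,-80,-100],"spin":0,"grip":0},{"slide":[179,-96,-80],"spin":0,"grip":0},{"slide":[179,-96,-40],"spin":0,"grip":0},{"slide":[179,-96,0],"spin":0,"grip":0},{"slide":[179,-96,20],"spin":0,"grip":0},{"slide":[179,-96,27],"spin":0,"grip":0},{"slide":[179,-96,27],"spin":0,"grip":0}]'
python3 -m handwheel '[{"slide":[0,0,3],"spin":0,"grip":0},{"slide":[0,0,5],"spin":0,"grip":0},{"slide":[0,0,6],"spin":0,"grip":0},{"slide":[0,0,6],"spin":0,"grip":0}]'
```

```text
clock: 7.52
eef_pos: [0.4853, 0.1247, 0.0456]
tool_rot: [-0.0, 0.783, 0.622, 0.0]
wrist_force: [0.6, 0.1, -2.1]
grip_width: 0.0387
grasp_force: 44.2
clock: 8.02
eef_pos: [0.4856, 0.1248, 0.0399]
tool_rot: [0.0, 0.783, 0.622, 0.0]
wrist_force: [-1.0, 0.7, 1.0]
grip_width: 0.0394
grasp_force: 44.3
```

```bash
python3 -m handwheel '[{"slide":[0,0,0],"spin":0,"grip":1},{"slide":[0,0,0],"spin":0,"grip":1},{"slide":[0,0,0],"spin":0,"grip":1},{"slide":[0,0,0],"spin":0,"grip":1},{"slide":[0,0,-40],"spin":0,"grip":1},{"slide":[0,0,-100],"spin":0,"grip":1},{"slide":[0,0,-160],"spin":0,"grip":0},{"slide":[0,0,-220],"spin":0,"grip":0},{"slide":[-20,0,-260],"spin":0,"grip":0},{"slide":[-80,20,-260],"spin":-0.18,"grip":0},{"slide":[-140,35,-260],"spin":-0.36,"grip":0},{"slide":[-200,50,-260],"spin":-0.55,"grip":0}]'
python3 -m handwheel '[{"slide":[0,0,0],"spin":0,"grip":0}]'
python3 - <<'E'
from h import *
a=np.radians(71); s=bot.observe(); print(s['eef_pos'], s['qpos'].__class__, tool([.478,-.251,.30]), tool([.478,-.251,.169]), rot(s['tool_rot']).round(3)[:, :2])
p=optics.capture('side')
print([(np.round(x['point'],3).tolist(),round(x['score'],2)) for q in ['tape_center','leaf_edge','leaf_hinge'] for x in optics.pinpoint(p,q)[:1]])
E
```

```text
clock: 9.52
eef_pos: [0.4886, -0.061, 0.2994]
tool_rot: [0.0, 0.607, 0.794, 0.0]
wrist_force: [0.9, 1.0, -0.1]
grip_width: 0.0
grasp_force: 0.0
clock: 9.65
eef_pos: [0.4885, -0.0627, 0.2989]
tool_rot: [-0.0, 0.611, 0.792, -0.0]
wrist_force: [0.5, 1.2, 0.1]
grip_width: 0.0005
grasp_force: 0.0
[ 0.48853706 -0.0626605   0.29892068] <class 'numpy.ndarray'> [-179.5  -58.1   -1. ] [-179.4  -58.1  130. ] [[-0.254  0.967]
 [ 0.967  0.254]
 [-0.    -0.   ]]
[([0.484, 0.124, 0.034], 0.76), ([0.503, -0.176, 0.194], 0.97), ([0.513, -0.144, 0.037], 0.7)]
```

```bash
python3 -m handwheel '[{"slide":[-60,-20,0],"spin":-0.18,"grip":0},{"slide":[-120,-40,0],"spin":-0.36,"grip":0},{"slide":[-179,-58,0],"spin":-0.54,"grip":0},{"slide":[-179,-58,0],"spin":-0.72,"grip":0},{"slide":[-179,-58,20],"spin":-0.9,"grip":0},{"slide":[-179,-58,70],"spin":-0.98,"grip":0},{"slide":[-179,-58,120],"spin":-0.98,"grip":0},{"slide":[-179,-58,130],"spin":-0.98,"grip":0},{"slide":[-179,-58,130],"spin":-0.98,"grip":0}]' 
python3 - <<'E'
from h import *
s=bot.observe(); print(s['eef_pos'],rot(s['tool_rot']).round(3)[:, :2])
E
```

```text
clock: 10.98
eef_pos: [0.4789, -0.2467, 0.1702]
tool_rot: [0.0, 0.165, 0.986, -0.0]
wrist_force: [-0.0, 0.2, 1.5]
grip_width: 0.0002
grasp_force: 0.0
[ 0.47893548 -0.24666366  0.17018459] [[-0.946  0.325]
 [ 0.325  0.946]
 [-0.     0.   ]]
```

```bash
python3 -m handwheel '[{"slide":[0,20,0],"spin":0,"grip":0},{"slide":[0,35,0],"spin":0,"grip":0},{"slide":[0,45,0],"spin":0,"grip":0},{"slide":[0,55,0],"spin":0,"grip":0},{"slide":[0,65,0],"spin":0,"grip":0},{"slide":[0,75,0],"spin":0,"grip":0},{"slide":[0,85,0],"spin":0,"grip":0},{"slide":[0,95,0],"spin":0,"grip":0},{"slide":[0,105,0],"spin":0,"grip":0}]' 
python3 -m handwheel '[{"slide":[0,10,0],"spin":0,"grip":0},{"slide":[0,20,0],"spin":0,"grip":0},{"slide":[0,30,0],"spin":0,"grip":0},{"slide":[0,40,0],"spin":0,"grip":0},{"slide":[0,50,0],"spin":0,"grip":0},{"slide":[0,50,0],"spin":0,"grip":0}]' 
python3 - <<'E'
from h import *
p=optics.capture('side'); cv2.imwrite('pics/s2.png',p['frame'])
print([(q,np.round(x['point'],3).tolist(),round(x['score'],2)) for q in ['leaf_edge','leaf_hole'] for x in optics.pinpoint(p,q)[:2]])
E
```

```text
clock: 12.1
eef_pos: [0.5137, -0.148, 0.1714]
tool_rot: [0.002, 0.165, 0.986, -0.001]
wrist_force: [-0.0, -0.8, 0.2]
grip_width: -0.0002
grasp_force: 0.5
clock: 12.85
eef_pos: [0.5292, -0.1, 0.1693]
tool_rot: [-0.0, 0.165, 0.986, 0.0]
wrist_force: [-0.3, -0.4, -0.2]
grip_width: -0.0001
grasp_force: 0.0
[('leaf_edge', [0.556, -0.021, 0.033], 0.75), ('leaf_edge', [0.803, -0.029, -0.0], 0.71), ('leaf_hole', [0.537, -0.085, 0.156], 0.73)]
```

View pics/s2.png

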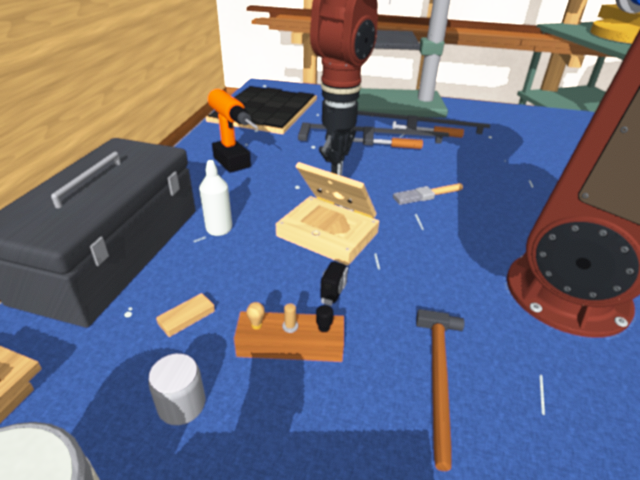

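Side view: the leaf is at about 1.1 rad at (335,190) and the tape stands at (333,280). I push a little more, then go over to the pin.

```bash
python3 -m handwheel '[{"slide":[0,10,0],"spin":0,"grip":0},{"slide":[0,20,0],"spin":0,"grip":0},{"slide":[0,28,0],"spin":0,"grip":0},{"slide":[0,28,-40],"spin":0,"grip":0},{"slide":[0,28,-90],"spin":0,"grip":1},{"slide":[20,80,-120],"spin":-0.1,"grip":1},{"slide":[40,140,-120],"spin":-0.2,"grip":1},{"slide":[60,200,-120],"spin":-0.3,"grip":1},{"slide":[80,260,-120],"spin":-0.4,"grip":1},{"slide":[100,310,-120],"spin":-0.51,"grip":1},{"slide":[119,360,-120],"spin":-0.51,"grip":1},{"slide":[119,360,-120],"spin":-0.51,"grip":1}]' 
python3 -m handwheel '[{"slide":[0,0,0],"spin":0,"grip":1},{"slide":[0,0,0],"spin":0,"grip":1}]'
cat >> h.py <<'E'
def cloud(p,m):
    v,u=np.nonzero(m&(p['depth']>0)); z=p['depth'][v,u]
    c=np.c_[(u-p['cx'])/p['fx']*z,(v-p['cy'])/p['fy']*z,z]
    V=p['view']; return (c-V[:3,3])@V[:3,:3]
E
python3 - <<'E'
from h import *
p=optics.capture('wrist'); cv2.imwrite('pics/w3.png',p['frame'])
for q in ['pin_center','block','awl','driver']:
    print([(q,np.round(x['point'],3).tolist(),round(x['score'],2)) for x in optics.pinpoint(p,q)[:2]])
for r in optics.silhouettes(p,'pin_center')[:2]:
    P=cloud(p,r['region']); Q=P[P[:,2]>.095]
    if len(Q)>5:
        (a,b),(w,h),an=cv2.minAreaRect((Q[:,:2]*1000).astype(np.float32)); print(r['score'],len(Q),a,b,w,h,Q.mean(0),Q[:,2].max())
s=bot.observe(); print(s['eef_pos'],rot(s['tool_rot']).round(3)[:, :2],tool([.533,.279,.083]))
p=optics.capture('side')
print([(q,np.round(x['point'],3).tolist(),round(x['score'],2)) for q in ['leaf_edge','leaf_hole'] for x in optics.pinpoint(p,q)[:2]])
E
```

```text
clock: 14.5
eef_pos: [0.5326, 0.2821, 0.2888]
tool_rot: [-0.0, -0.091, 0.996, 0.0]
wrist_force: [0.7, -0.2, 1.0]
grip_width: 0.0856
grasp_force: 0.0
clock: 14.75
eef_pos: [0.5339, 0.2774, 0.2894]
tool_rot: [0.0, -0.088, 0.996, -0.0]
wrist_force: [-0.1, -0.7, -0.7]
grip_width: 0.0851
grasp_force: 0.0
[('pin_center', [0.538, 0.274, 0.075], 0.71)]
[('block', [0.534, 0.283, -0.003], 0.89), ('block', [0.668, 0.434, 0.003], 0.59)]
[('awl', [0.59, 0.287, 0.01], 0.84)]
[('driver', [0.473, 0.266, 0.008], 0.7)]
0.83 475 531.3901977539062 277.6737976074219 18.41980743408203 18.680931091308594 [0.53128656 0.27757839 0.0981925 ] 0.10055486132462801
[0.53381038 0.27784298 0.28940948] [[-0.984 -0.177]
 [-0.177  0.984]
 [-0.     0.   ]] [  0.6   1.3 206.4]
[('leaf_edge', [0.564, 0.002, 0.05], 0.81), ('leaf_edge', [0.533, -0.085, 0.027], 0.32), ('leaf_hole', [0.557, -0.024, 0.057], 0.94)]
```

View pics/w3.png

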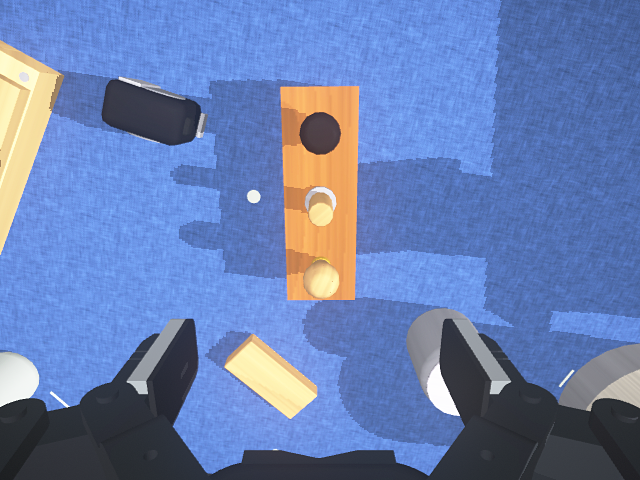

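The pin stands at (320,207), between the driver above it and the awl below, with the fingers aligned across the block.

```bash
python3 -m handwheel '[{"slide":[2,0,60],"spin":0,"grip":1},{"slide":[2,0,120],"spin":0,"grip":1},{"slide":[2,0,170],"spin":0,"grip":1},{"slide":[2,0,206],"spin":0,"grip":1},{"slide":[2,0,206],"spin":0,"grip":1},{"slide":[2,0,206],"spin":0,"grip":0},{"slide":[2,0,206],"spin":0,"grip":0},{"slide":[2,0,206],"spin":0,"grip":0},{"slide":[2,0,206],"spin":0,"grip":0},{"slide":[2,0,206],"spin":0,"grip":0},{"slide":[2,0,206],"spin":0,"grip":0},{"slide":[2,0,206],"spin":0,"grip":0}]' 100
python3 -m handwheel '[{"slide":[0,0,-20],"spin":0,"grip":0},{"slide":[0,0,-50],"spin":0,"grip":0},{"slide":[0,0,-90],"spin":0,"grip":0},{"slide":[0,0,-120],"spin":0,"grip":0},{"slide":[0,0,-120],"spin":0,"grip":0},{"slide":[0,0,-120],"spin":0,"grip":0}]'
python3 - <<'E'
from h import *
for c in ['scene','side']:
  for k in range(2):
    p=optics.capture(c)
    if k==0: cv2.imwrite(f'pics/{c}4.png',p['frame'])
    print(c,[(q,np.round(x['point'],4).tolist(),round(x['score'],2)) for q in ['leaf_edge','leaf_hole','pin_center','pin_tip'] for x in optics.pinpoint(p,q)[:1]])
s=bot.observe(); print(s['eef_pos'],rot(s['tool_rot']).round(3)[:, :2])
E
```

```text
clock: 16.7
eef_pos: [0.5323, 0.2783, 0.0846]
tool_rot: [0.001, -0.089, 0.996, 0.0]
wrist_force: [-0.4, -0.3, 4.8]
grip_width: 0.018
grasp_force: 97.4
clock: 17.45
eef_pos: [0.5314, 0.2779, 0.2028]
tool_rot: [-0.0, -0.089, 0.996, -0.0]
wrist_force: [0.8, 0.3, -1.2]
grip_width: 0.0175
grasp_force: 97.8
scene [('leaf_edge', [0.5631, -0.0017, 0.0498], 0.58), ('leaf_hole', [0.5591, -0.0275, 0.0535], 0.65), ('pin_center', [0.5348, 0.2782, 0.1974], 0.69), ('pin_tip', [0.534, 0.2793, 0.1256], 0.76)]
scene [('leaf_edge', [0.5634, -0.004, 0.0482], 0.91), ('leaf_hole', [0.556, -0.0238, 0.0579], 0.68), ('pin_center', [0.5521, -0.0211, 0.0357], 0.69), ('pin_tip', [0.5314, 0.2775, 0.1289], 0.54)]
side [('leaf_edge', [0.5656, -0.002, 0.0485], 0.86), ('leaf_hole', [0.559, -0.0221, 0.0584], 0.6), ('pin_center', [0.5342, 0.2802, 0.1936], 0.47), ('pin_tip', [0.5328, 0.2803, 0.1294], 0.44)]
side [('leaf_edge', [0.5657, 0.0009, 0.0526], 0.75), ('leaf_hole', [0.5599, -0.0206, 0.0577], 0.86), ('pin_center', [0.5337, 0.2794, 0.195], 0.55), ('pin_tip', [0.537, 0.2798, 0.132], 0.62)]
[0.53168909 0.27802772 0.2033587 ] [[-0.984 -0.178]
 [-0.178  0.984]
 [-0.     0.   ]]
```

```bash
python3 -m handwheel '[{"slide":[5,-50,0],"spin":0,"grip":0},{"slide":[10,-110,0],"spin":0,"grip":0},{"slide":[16,-170,0],"spin":0,"grip":0},{"slide":[22,-230,0],"spin":0,"grip":0},{"slide":[28,-280,0],"spin":0,"grip":0},{"slide":[28,-299,0],"spin":0,"grip":0},{"slide":[28,-299,0],"spin":0,"grip":0},{"slide":[28,-299,0],"spin":0,"grip":0},{"slide":[28,-299,0],"spin":0,"grip":0}]'
python3 - <<'E'
from h import *
p=optics.capture('wrist'); cv2.imwrite('pics/w5.png',p['frame'])
for k in range(3):
    print([(q,np.round(x['point'],4).tolist(),round(x['score'],2)) for q in ['leaf_edge','leaf_hole','pin_center','pin_tip'] for x in optics.pinpoint(p,q)[:1]])
    p=optics.capture('wrist')
s=bot.observe(); print(s['eef_pos'])
V=p['view']
for P in [(.557,-.0215,.056),tuple(s['eef_pos']-[0,0,.072])]:
    c=V[:3,:3]@P+V[:3,3]; print(P,c[:2]/c[2]*[p['fx'],p['fy']]+[p['cx'],p['cy']],c[2],p['fx'])
E
```

```text
clock: 19.58
eef_pos: [0.5572, -0.0199, 0.2033]
tool_rot: [0.0, -0.09, 0.996, 0.0]
wrist_force: [0.2, 1.4, -1.8]
grip_width: 0.0179
grasp_force: 98.0
[('leaf_edge', [0.5599, -0.0056, 0.0508], 0.8), ('leaf_hole', [0.5566, -0.022, 0.0539], 0.73), ('pin_center', [0.5571, -0.0204, 0.0428], 0.65), ('pin_tip', [0.5594, -0.0205, 0.1342], 0.83)]
[('leaf_edge', [0.5592, -0.006, 0.0491], 0.86), ('leaf_hole', [0.5565, -0.0249, 0.0518], 0.69), ('pin_center', [0.5636, -0.0189, 0.1929], 0.55), ('pin_tip', [0.557, -0.0205, 0.1315], 0.79)]
[('leaf_edge', [0.5636, -0.0054, 0.0507], 0.7), ('leaf_hole', [0.5549, -0.0241, 0.0566], 0.86), ('pin_center', [0.5617, -0.0199, 0.1933], 0.9), ('pin_tip', [0.5593, -0.0208, 0.1331], 0.56)]
[ 0.55718902 -0.02124246  0.20330659]
(0.557, -0.0215, 0.056) [319.14685924 232.22882482] 0.28054770226726755 419.7619698530858
(np.float64(0.5571890180032271), np.float64(-0.02124245878567539), np.float64(0.13130658905462406)) [319.85786087 274.90751999] 0.2088299618051039 419.7619698530858
```

View pics/w5.png

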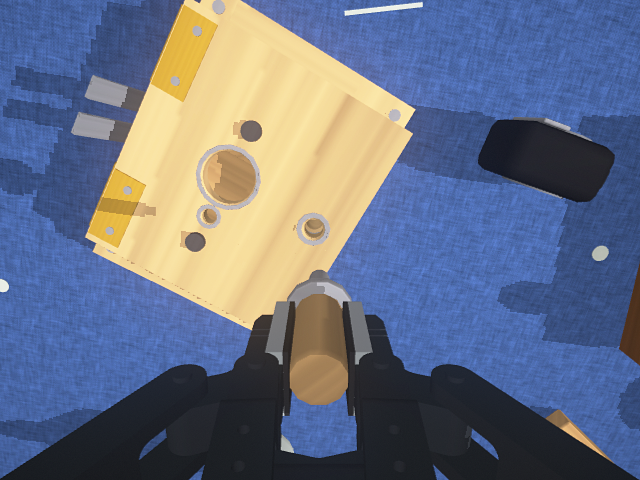

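The hole's ring is at about (313,228) and the pin tip at (319,272). I measure the ring exactly.

```bash
cat >> h.py <<'E'
def ring(f,c,rad=26):
    x,y=int(c[0]),int(c[1]); k=4
    g=f[y-rad:y+rad,x-rad:x+rad]; hsv=cv2.cvtColor(g,cv2.COLOR_BGR2HSV)
    m=(hsv[...,1]<60).astype(np.uint8)   # grey steel ring
    n,l,st,ce=cv2.connectedComponentsWithStats(m); i=1+np.argmax(st[1:,4])
    pts=np.argwhere(l==i)[:,::-1].astype(np.float32)
    e=cv2.fitEllipse(cv2.convexHull(pts)); return np.array(e[0])+[x-rad,y-rad],e[1],st[i]
def onplane(p,uv,z):
    V=p['view']; o=-V[:3,:3].T@V[:3,3]
    d=V[:3,:3].T@[(uv[0]-p['cx'])/p['fx'],(uv[1]-p['cy'])/p['fy'],1]; return o+d*(z-o[2])/d[2]
E
python3 - <<'E'
from h import *
p=optics.capture('wrist'); r=ring(p['frame'],(313,228)); print(r); print(onplane(p,r[0],.056), onplane(p,r[0],.053))
s=bot.observe(); print(s['eef_pos'])
V=p['view']; c=V[:3,:3]@s['eef_pos']+V[:3,3]; print(c)
E
```

```text
(array([314.82217026, 228.94735718]), (32.12968826293945, 33.4849739074707), array([ 11,  11,  34,  33, 438], dtype=int32))
[ 0.55527334 -0.02473938  0.056     ] [ 0.55611044 -0.02461456  0.053     ]
[ 0.55720539 -0.02124787  0.20334025]
[0.0007279  0.0379431  0.14016659]
```

```bash
python3 -m handwheel '[{"slide":[2.5,-3,25],"spin":0,"grip":0},{"slide":[2.5,-3,50],"spin":0,"grip":0},{"slide":[2.5,-3,63],"spin":0,"grip":0},{"slide":[2.5,-3,63],"spin":0,"grip":0},{"slide":[2.5,-3,63],"spin":0,"grip":0}]'
python3 - <<'E'
from h import *
p=optics.capture('wrist'); f=p['frame']; s=bot.observe(); V=p['view']
c=V[:3,:3]@(s['eef_pos']-[0,0,.072])+V[:3,3]; print(s['eef_pos'],c[:2]/c[2]*p['fx']+[p['cx'],p['cy']])
cv2.imwrite('pics/w6.png',cv2.resize(f[200:320,240:400],None,fx=5,fy=5,interpolation=cv2.INTER_CUBIC))
E
```

```text
clock: 21.05
eef_pos: [0.5558, -0.0247, 0.1414]
tool_rot: [0.001, -0.089, 0.996, -0.0]
wrist_force: [0.6, 0.1, -2.0]
grip_width: 0.0177
grasp_force: 98.0
[ 0.55588242 -0.02470639  0.14148243] [319.91459979 274.97916953]
```

View pics/w6.png

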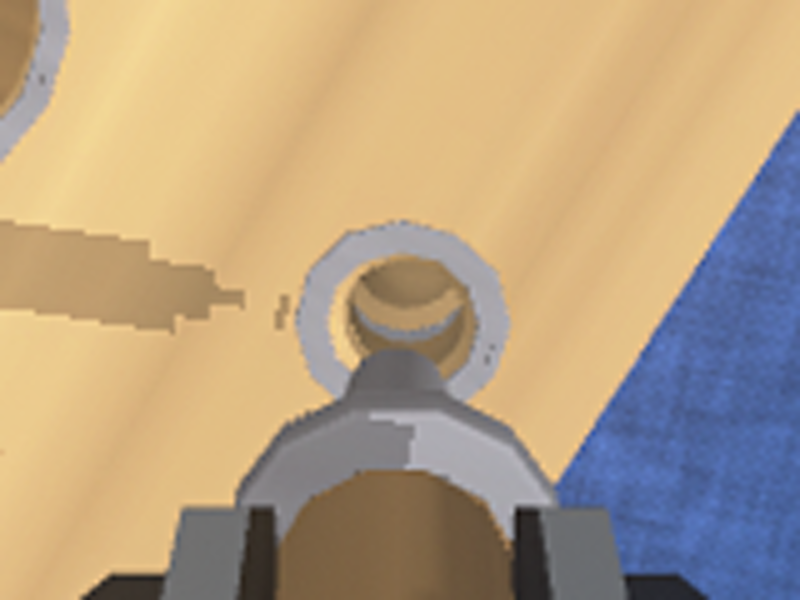

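```bash
python3 - <<'E'
from h import *
p=optics.capture('wrist'); s=bot.observe(); e=s['eef_pos']; T=rot(s['tool_rot'])
for z in (.054,.056,.058):
    P=onplane(p,(320.8,265.2),z); print(P, (T.T@(P-e)*1000).round(1))
P=onplane(p,(319.6,270),e[2]-.071); print('tip far edge',(T.T@(P-e)*1000).round(1))
E
```

```text
[ 0.55663816 -0.02410658  0.054     ] [-0.7  0.6 87.5]
[ 0.5558934  -0.02425259  0.056     ] [ 0.1  0.6 85.5]
[ 0.55514865 -0.02439859  0.058     ] [ 0.8  0.5 83.5]
tip far edge [ 3.  -0.1 71. ]
```

```bash
python3 -m handwheel '[{"slide":[0,0.7,8],"spin":0,"grip":0},{"slide":[0,0.7,14],"spin":0,"grip":0},{"slide":[0,0.7,20],"spin":0,"grip":0},{"slide":[0,0.7,25],"spin":0,"grip":0},{"slide":[0,0.7,25],"spin":0,"grip":0}]'
python3 -m handwheel '[{"slide":[0,0,5],"spin":0,"grip":0},{"slide":[0,0,10],"spin":0,"grip":0},{"slide":[0,0,12],"spin":0,"grip":0},{"slide":[0,0,12],"spin":0,"grip":0}]'
```

```text
clock: 21.78
eef_pos: [0.5548, -0.0238, 0.1147]
tool_rot: [-0.0, -0.089, 0.996, 0.0]
wrist_force: [0.2, -0.5, -1.3]
grip_width: 0.0174
grasp_force: 98.0
clock: 22.28
eef_pos: [0.555, -0.0239, 0.1031]
tool_rot: [-0.0, -0.089, 0.996, 0.0]
wrist_force: [0.7, 0.5, -1.3]
grip_width: 0.018
grasp_force: 98.0
```

```bash
python3 -m handwheel '[{"slide":[0,0,4],"spin":0,"grip":0},{"slide":[0,0,8],"spin":0,"grip":0},{"slide":[0,0,11],"spin":0,"grip":0},{"slide":[0,0,11],"spin":0,"grip":0}]' 120
python3 -m handwheel '[{"slide":[0,0,3],"spin":0,"grip":0},{"slide":[0,0,6],"spin":0,"grip":0},{"slide":[0,0,6],"spin":0,"grip":0},{"slide":[0,0,6],"spin":0,"grip":0}]'
```

```text
clock: 22.78
eef_pos: [0.5551, -0.0238, 0.092]
tool_rot: [-0.0, -0.089, 0.996, 0.0]
wrist_force: [0.4, 1.0, -2.1]
grip_width: 0.0177
grasp_force: 117.1
clock: 23.28
eef_pos: [0.5553, -0.0239, 0.0865]
tool_rot: [0.0, -0.089, 0.996, -0.0]
wrist_force: [0.3, 1.1, 1.8]
grip_width: 0.0173
grasp_force: 117.1
```

```bash
python3 -m handwheel '[{"slide":[0,0,2],"spin":0,"grip":0},{"slide":[0,0,3],"spin":0,"grip":0},{"slide":[0,0,3],"spin":0,"grip":0},{"slide":[0,0,3],"spin":0,"grip":0}]'
python3 -m handwheel '[{"slide":[0,0,2],"spin":0,"grip":0},{"slide":[0,0,2],"spin":0,"grip":0},{"slide":[0,0,2],"spin":0,"grip":0}]'
```

```text
clock: 23.78
eef_pos: [0.5554, -0.0237, 0.0836]
tool_rot: [0.0, -0.089, 0.996, 0.0]
wrist_force: [0.1, 3.7, 5.4]
grip_width: 0.0172
grasp_force: 117.2
clock: 24.15
eef_pos: [0.5555, -0.0237, 0.0834]
tool_rot: [0.001, -0.089, 0.996, -0.0]
wrist_force: [-6.7, 5.8, 20.2]
grip_width: 0.0178
grasp_force: 118.9
```

```bash
python3 - <<'E'
from h import *
for c in ['scene','side']:
    p=optics.capture(c)
    if c=='side': cv2.imwrite('pics/s7.png',cv2.resize(p['frame'][170:370,220:430],None,fx=3,fy=3))
    for r in optics.silhouettes(p,'leaf')[:1]:
        P=cloud(p,r['region']); P=P[(P[:,2]>.038)&(P[:,2]<.065)]
        d=(P[:,:2]-[.5125,-.147])@[.32,.947]; k=np.polyfit(d,P[:,2],1); print(c,len(P),'slope',k.round(4),'z',np.median(P[:,2]).round(4))
    print([(q,np.round(x['point'],3).tolist(),round(x['score'],2)) for q in ['tape_center','pin_center','leaf_edge'] for x in optics.pinpoint(p,q)[:1]])
s=bot.observe(); print(s['wrist_force'],s['eef_pos'],s['clock'])
E
```

```text
scene 2621 slope [-0.0127  0.0505] z 0.05
[('tape_center', [0.486, 0.124, 0.034], 0.61), ('pin_center', [0.555, -0.021, 0.078], 0.55), ('leaf_edge', [0.567, 0.003, 0.042], 0.66)]Traceback (most recent call last):
  File "<stdin>", line 7, in <module>
    raise TypeError("expected non-empty vector for x")
TypeError: expected non-empty vector for x
```

View pics/s7.png

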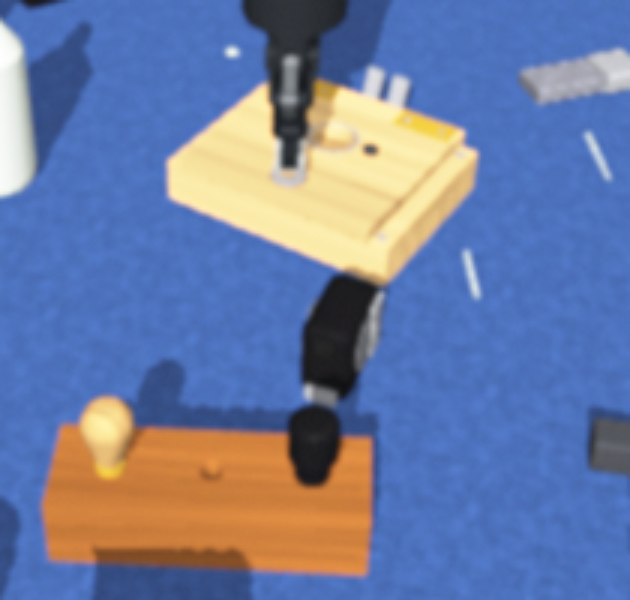

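The leaf lies flat (slope about 0, top at 50 mm), the collar is seated on it at (290,175), and the tape stands clear at (340,335). I check the hold and hand in.

```bash
python3 -m handwheel '[{"slide":[0,0,0.5],"spin":0,"grip":0},{"slide":[0,0,0.5],"spin":0,"grip":0},{"slide":[0,0,0.5],"spin":0,"grip":0}]' && python3 -c "
from bench import workorder
print(workorder.job_done())"
```

```text
clock: 24.88
eef_pos: [0.5556, -0.0237, 0.0834]
tool_rot: [0.001, -0.089, 0.996, -0.0]
wrist_force: [-8.6, 5.8, 24.5]
grip_width: 0.0175
grasp_force: 119.0
the job is handed in; nothing more can be done
None
```

I handed the job in at about 25 s: the tape measure stands upright on the bench about 60 mm clear of the jig, and the register pin is pushed home, with the arm still pressing the leaf shut at about 24 N (some 7 N needed); no verdict came back.

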